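# Lock the spring collar of a tilted lens barrel

### The arm

A 7-joint arm with a two-finger parallel gripper is mounted at the origin on a cart in front of the work surface, level with it; the furniture and walls round the work are solid. World frame = base frame: x ahead of the robot, y to its left, z up, the work surface at z = 0. Lengths are in m, angles in degrees, forces in N, time in s.
With the tool pointing down it reaches from about 0.4 to 0.875 m from the base axis. Payload 6.5 kg.
Tool frame: the origin (TCP) lies on the centre line of the jaws, within the pads' length; the fingertips stand 14 mm ahead of it and the grasp point (between the pads) lies 5 mm behind it; z points along the fingers, y is the direction in which the jaws open and shut (so a half turn about z gives the same grasp; the last joint's range is limited). The gripper opens to 88 mm and grips with 3 to 60 N. Pads are 18 mm wide; open, the fingers measure 123 mm over their backs; the gripper's body (75 mm by 187 mm) begins 45 mm behind the grasp point.
Start: joints at [60.665, 30.733, -0.252, 88.115, 0.149, 61.152, -4.079], TCP at [0.28, -0.586, 0.253] pointing down, gripper open.
Joint ranges: [-154.64, 154.64], [-21.42, 123.67], [-72.66, 72.17], [13.99, 137.28], [-74.86, 254.86], [10.95, 109.41], [-158.01, 158.01]. Speed limits (degrees/s): [136.94, 136.94, 180, 180, 180, 180, 180].

### API

Orientations are given as a 3x3 rotation matrix whose columns are the frame's x, y, z axes.
In Python, from plant import ctrl gives the robot as it stands. The module is installed in compiled form; this text tells all that it offers.
- The arm moves only by the shell command python3 -m inch 'ROWS' [OPENING] [FORCE]. ROWS is JSON, a list that holds one entry, the list of rows, each a list of 4 numbers: the shift along the tool's x, y, z in cm, then the turn about the tool's z in degrees. A call has 1 to 10 rows; each row shifts and turns the commanded pose from where the row before left it, along the tool's axes as they then stand; what a row does not reach is not made up. A row lasts 1/8 s, in which the tool goes at most 62.5 mm and 10.7 degrees, less where a joint would pass 70% of its speed; a pose out of reach is approached as far as the arm can. A call is refused whole if a number of a shift passes 6.25 or a number of a turn 10.7, either way. A call with a gripper value outside its range is refused whole. OPENING is the opening, from 0 (shut) to 1 (fully open), set as the call begins (- or left out, the last holds). The fingers move at their own pace and stop on an object; FORCE is the grip in N (left out, the last holds). Time passes only in rows, so rows that do not move let the fingers close. It gives the time, the measured TCP pose, the force and the opening at its end, in the units of the state.
- ctrl.get_obs(): the state, without advancing time (a new reading comes with each control period).
- ctrl.camera(name): name is "scene" or "top"; returns the picture (480x640x3 uint8, red, green, blue); there is no depth.
- ctrl.camera_model(name): a dict with "K" (3x3 intrinsics, pixels), "position" and "attitude" of the camera in the world. Camera axes: x right, y up, looking along -z (the intrinsics and any distortion apply to the point x, -y, -z); pixel columns grow to the right and rows downward; lengths in m; the calibration is good to about 2 mm. A picture is of the moment at which its call begins. camera_model takes no time and is no camera call.
- ctrl.sign_off(): hands the job in, once; it reports no verdict.
The state is a dict: "time_s": time; "joint_pos": joint angles; "qvel": joint speeds; "joint_efforts": joint torques, N m; "tool_pos": TCP position; "tcp_rot": TCP orientation; "wrist_force": force on the tool from outside, world axes, zero at the start; "torque": the same for the moment, N m; "finger_gap": opening from 0.0 (shut) to 1.0 (fully open).
Only numpy, scipy, OpenCV 4.12 (cv2) and the standard library are available. Lean on these libraries where they do the work, as an engineer would, in place of code of your own. Each camera call takes 0.05 s, during which the arm holds its last target. There are 200 camera calls.

### The job

Lock the lens barrel: turn its ribbed collar clockwise (as seen looking at the lens) until its lug has gone past the low ridge on the flange and up to the stop. The ridge blocks the lug while the collar sits in, so draw the collar straight out against its spring to carry the lug across, then let it spring fully back so that the lug sits home in the notch between ridge and stop. Leave the things standing around it where they are.

Things in the scene. Friction and masses are not known exactly. Their poses are not given: they have to be found in the camera images.
- barrel_stand: Fixed aluminium stand, base plate 130 (x) x 110 (y) x 12 mm, carrying a black lens barrel. Origin: centre of the plate's underside, on the table; z up. The barrel looks up and towards -x: its axis, outward from the lens, is [-0.5, 0, 0.866] in this frame (30 degrees from vertical).
- flange (a point): Centre of the outer face of the barrel's round flange (96 mm across), at [-0.018, 0, 0.125] in the stand's frame; heights s run from here outward along the axis. Fixed lens nose, 44 mm across, reaches through the collar to s = 46 mm. On the flange, 36 to 47 mm from the axis: a ridge 8 mm wide, s = 0 to 5 mm, upright walls, and a stop block 8 mm wide, s = 0 to 8 mm.
- lock_collar (a joint): Turn of the lock collar about the barrel axis, rad; grows clockwise as seen looking at the lens. Starts at 0 to 0.5. The lug meets the ridge at about 1.7 if the collar is not drawn out; past the ridge it can drop home from about 2.22 on; firm stop at 2.30. Friction about 0.08 N m: stays where it is left.
- collar_lift (a joint): How far the collar is drawn out along the barrel axis, m: 0 = home, firm stop at 0.008. A spring pulls it home with about 4 N at 0 and 8 N (with friction and weight about 10 N) at 0.008. The lug clears the ridge from 0.004 on.
- collar_grip (a point): On the barrel axis at half the collar's height (s = 20 mm when home; moves out with it). The collar is a round, finely ribbed steel ring 56 mm across, s = 7 to 33 mm when home. It can be gripped across at any angle, best square to the lug; keep fingertips above s = 10 mm.
- lug_tip (a point): Outer end of the collar's one lug, 47 mm from the barrel axis, s = 6 mm when home, turning with the collar. The lug is 12 mm wide and 10 mm high (s = 1 to 11 when home).
- notch (a point): Fixed point in the locked notch between ridge and stop: where the lug's middle (40.5 mm from the axis, s = 6 mm) comes at joint value 2.30, with the lug against the stop.
- optic_case: Bystander: clear flat case with a mirror, 68 x 62 x 23 mm, origin at its underside centre.
- lens_ring: Bystander: pale metal ring mount with stub lying flat, 66 x 116 x 18 mm, origin at its underside centre.
- screw_jar: Bystander: white jar, 38 mm diameter, 48 mm high, origin at its underside centre.
- post_4in: Bystander: steel post standing upright, 25 mm diameter, 102 mm high, origin at its underside centre.

How it is judged:
By the outcome, as a careful person would: the job done as asked, in the order asked, and still so for the second after the job is handed in, with the robot touching nothing.
It also fails if it takes over 48 s, if anything falls off the work surface, if the arm or the gripper's body presses on something with over 40 N, if the wrist force passes 120 N, or if a joint passes its speed limit or range.

## Working session

There is one attempt and no reset: what is moved stays moved. The work goes in short steps, Python scripts to look and compute and a shell command to move; the robot and the scene stay as the last step left them, time stands still between calls to the robot, and variables do not carry over. Pictures are saved under pics/ and viewed, about 8 in all and at most 12, crops included, and the job is handed in when it is done.

```bash
mkdir -p pics; python3 - <<'E'
from plant import ctrl
import cv2,numpy as np
np.set_printoptions(precision=4,suppress=True)
for n in("scene","top"):
    cv2.imwrite(f"pics/{n}0.png",ctrl.camera(n)[:,:,::-1]); m=ctrl.camera_model(n); print(n,m)
o=ctrl.get_obs();print(o)
E
```

```text
scene {'K': array([[459.82  ,   0.    , 322.8712],
       [  0.    , 459.82  , 245.3129],
       [  0.    ,   0.    ,   1.    ]]), 'position': array([ 0.1351, -0.3443,  0.665 ]), 'attitude': array([[ 0.7738,  0.4176, -0.4762],
       [-0.6331,  0.4853, -0.6031],
       [-0.0208,  0.7682,  0.6399]])}
top {'K': array([[572.236 ,   0.    , 332.0747],
       [  0.    , 572.236 , 242.4041],
       [  0.    ,   0.    ,   1.    ]]), 'position': array([0.4619, 0.1868, 0.9676]), 'attitude': array([[ 0.0091,  0.9975, -0.0695],
       [-1.    ,  0.0091, -0.0003],
       [ 0.0003,  0.0695,  0.9976]])}
{'time_s': 0.1, 'joint_pos': array([60.6635, 30.7761, -0.2536, 88.1637,  0.1491, 61.1515, -4.0798]), 'qvel': array([-0.0422, -0.1145, -0.0588, -0.1485,  0.0104,  0.0034, -0.0297]), 'joint_efforts': array([  0.003 , -57.2075,   0.994 , -25.2229,  -0.0562,   0.0135,
         0.    ]), 'tool_pos': array([ 0.28  , -0.586 ,  0.2519]), 'tcp_rot': array([[ 0.9022,  0.4312, -0.0008],
       [ 0.4312, -0.9022,  0.0014],
       [-0.0001, -0.0016, -1.    ]]), 'wrist_force': array([ 0.6758,  0.072 , -0.0904]), 'torque': array([0.0089, 0.0045, 0.0285]), 'finger_gap': 0.9995459618363127}
```

View pics/scene0.png

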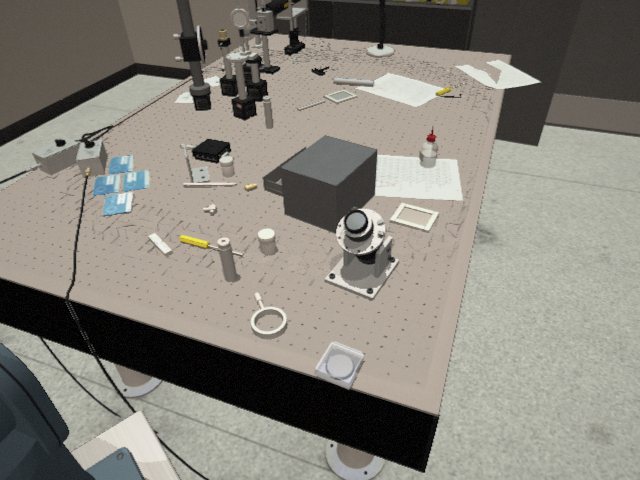

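View pics/top0.png

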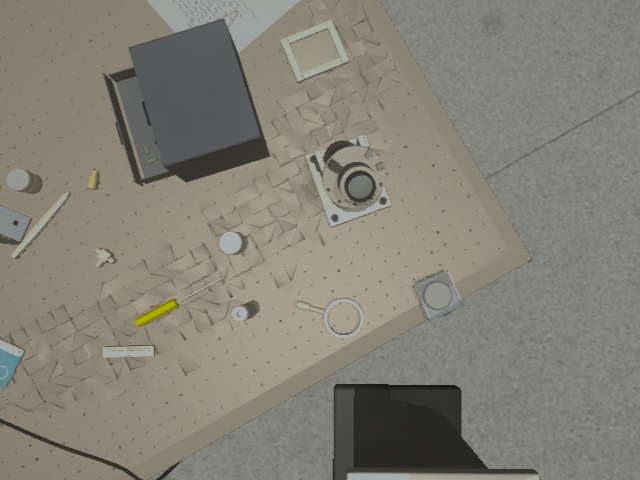

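The scene view shows the stand at about (365,250), with jar, post, ring and case on its near side. In the top view the stand plate is centred near (348,180). I'll enlarge both.

```bash
python3 - <<'E'
import cv2,numpy as np
a=cv2.imread("pics/top0.png")[125:235,295:400]; b=cv2.imread("pics/scene0.png")[200:300,315:410]
f=lambda i:cv2.resize(i,(400*1,int(400*i.shape[0]/i.shape[1])),interpolation=cv2.INTER_CUBIC)
a,b=f(a),f(b);print(a.shape,b.shape)
h=max(len(a),len(b));c=np.zeros((h,800,3),'u1');c[:len(a),:400]=a;c[:len(b),400:]=b
cv2.imwrite("pics/c0.png",c)
E
```

```text
(419, 400, 3) (421, 400, 3)
```

View pics/c0.png

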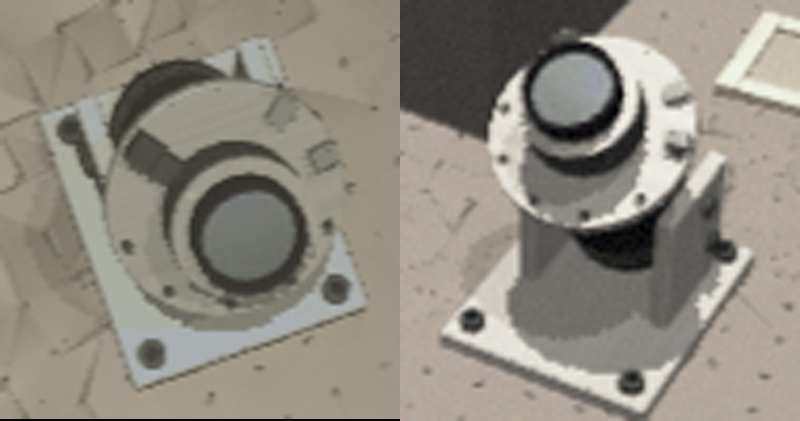

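The crop shows the lug at upper left (150,155), and the ridge and stop at upper right (282,110) and (325,155). The tool can't tilt, so I'll grip with the tool vertical and the jaws near the stand's y axis, then turn in strokes of about ±20°. Next I fit the stand pose from both views.

```bash
cat > h.py <<'E'
from plant import ctrl
import numpy as np
from scipy.optimize import least_squares
from scipy.spatial.transform import Rotation as R
np.set_printoptions(precision=4,suppress=True)
M={n:ctrl.camera_model(n) for n in("scene","top")}
def proj(n,P):
    m=M[n];p=m["attitude"].T@(np.asarray(P)-m["position"]);q=m["K"]@[p[0],-p[1],-p[2]];return q[:2]/q[2]
E1=np.array([.866,0,.5]);E2=np.array([0,1,0]);A=np.array([-.5,0,.866]);F=np.array([-.018,0,.125])
def ax(s,r=0,th=0): # th clockwise (looking at lens) from E1
    th=np.radians(th);return F+s*A+r*(np.cos(th)*E1-np.sin(th)*E2)
def W(p,P): return R.from_euler('z',p[2]).apply(P)+[p[0],p[1],0]
E
cat > fit.py <<'E'
from h import *
T=lambda x,y:np.array([295+x/3.81,125+y/3.81]);S=lambda x,y:np.array([315+x/4.21,200+y/4.21])
c=lambda a,b:np.array([a*.065,b*.055,.012])
obs=[("top",c(1,1),T(42,118)),("top",c(1,-1),T(268,38)),("top",c(-1,-1),T(366,305)),("top",c(-1,1),T(138,387)),
("scene",c(-1,1),S(41,335)),("scene",c(-1,-1),S(245,408)),("scene",c(1,-1),S(352,252)),
("top",ax(46),T(248,229)),("scene",ax(46),S(173,90))]
f=lambda p:np.concatenate([proj(n,W(p,P))-u for n,P,u in obs])
r=least_squares(f,[.58,.15,.35],loss='soft_l1');p=r.x
print(p,np.degrees(p[2]));print(f(p).reshape(-1,2))
def ang(n,u,r,s):
    g=np.arange(-180,180,.5);return g[np.argmin([np.linalg.norm(proj(n,W(p,ax(s,r,t)))-u) for t in g])]
print("lug",ang("top",T(150,155),42,11),"ridge",ang("top",T(282,108),41.5,5),"stop",ang("top",T(325,154),41.5,8))
print("ridge,stop scene",ang("scene",S(278,92),41.5,5),ang("scene",S(278,138),41.5,8))
for s,h in((26.5,9),): print("TCP target",W(p,ax(s/1e3))*1+[0,0,h/1e3])
print("axis world",R.from_euler('z',p[2]).apply(A))
E
sed -i 's/F+s\*A+r\*/F+s*A+r*/' h.py; sed -i 's/ax(46)/ax(.046)/g; s/,42,11)/,.042,.011)/; s/,41.5,5)/,.0415,.005)/g; s/,41.5,8)/,.0415,.008)/g' fit.py; python3 fit.py; head -c 0 /dev/null
```

```text
[0.635  0.1597 0.3618] 20.730502286756295
[[-1.0146 -0.9687]
 [ 0.5869 -2.0738]
 [ 1.8675 -0.7513]
 [ 0.3287  0.223 ]
 [-1.2714 -0.9659]
 [-0.778   0.5999]
 [-0.0748 -1.17  ]
 [ 1.9966  2.046 ]
 [-1.4738 -1.4421]]
lug -38.0 ridge 44.5 stop 80.0
ridge,stop scene 50.5 82.0
TCP target [0.6058 0.1487 0.1569]
axis world [-0.4676 -0.177   0.866 ]
```

Stand pose: (0.635, 0.160), yaw 20.7°. The lug is at −38° from the uphill direction, which puts q at about 0.47. Ridge is at 47° and stop at 81°, matching the joint values given. Now I move above the collar.

```bash
python3 -m inch '[[[2,-1.7,-0.3,0],[4.3,-3.7,-0.6,0],[4.7,-4.0,-0.6,0],[4.7,-4.0,-0.6,0],[4.7,-4.0,-0.3,0],[4.7,-4.0,-0.3,0],[4.7,-4.0,-0.3,0],[4.7,-4.0,0,0],[4.7,-4.0,0,0],[4.7,-4.0,0,0]]]' 0.9 20; python3 -m inch '[[[4.7,-4.0,0,0],[4.5,-4,0,0],[4,-3.5,0,-5],[3,-2.3,0,-5],[0,0,0,0],[0,0,0,0]]]'
python3 - <<'E'
exec(open('fit.py').read())
# nose triangulation alone
o=[("top",T(248,229)),("scene",S(173,90))]
q=least_squares(lambda X:np.concatenate([proj(n,X)-u for n,u in o]),[.6,.15,.17]);print("nose tri",q.x,q.cost,"model",W(p,ax(.046)))
o=ctrl.get_obs();print(o["time_s"],o["tool_pos"],o["tcp_rot"],o["wrist_force"])
cv=__import__('cv2');a=ctrl.camera("top")[:,:,::-1];b=ctrl.camera("scene")[:,:,::-1];cv.imwrite("pics/t1.png",a);cv.imwrite("pics/s1.png",b)
c=np.hstack([cv.resize(a[90:290,240:440],(400,400)),cv.resize(b[120:320,260:460],(400,400))]);cv.imwrite("pics/c1.png",c)
E
```

```text
time_s: 1.35
tool_pos: [0.5154, -0.058, 0.2826]
tcp_rot: [[0.902, 0.431, -0.0], [0.431, -0.902, -0.0], [-0.0, 0.0, -1.0]]
wrist_force: [1.0, -0.9, -0.2]
finger_gap: 0.897
time_s: 2.1
tool_pos: [0.5985, 0.1348, 0.2822]
tcp_rot: [[0.815, 0.58, -0.001], [0.58, -0.815, -0.001], [-0.001, 0.0, -1.0]]
wrist_force: [0.1, -0.2, 0.2]
finger_gap: 0.898
[0.635  0.1597 0.3618] 20.730502286756295
[[-1.0146 -0.9687]
 [ 0.5869 -2.0738]
 [ 1.8675 -0.7513]
 [ 0.3287  0.223 ]
 [-1.2714 -0.9659]
 [-0.778   0.5999]
 [-0.0748 -1.17  ]
 [ 1.9966  2.046 ]
 [-1.4738 -1.4421]]
lug -38.0 ridge 44.5 stop 80.0
ridge,stop scene 50.5 82.0
TCP target [0.6058 0.1487 0.1569]
axis world [-0.4676 -0.177   0.866 ]
nose tri [0.6012 0.1474 0.1579] 0.21970860379924875 model [0.5967 0.1452 0.1648]
2.1 [0.5985 0.1348 0.2822] [[ 0.8146  0.58   -0.001 ]
 [ 0.58   -0.8146 -0.0011]
 [-0.0015  0.0003 -1.    ]] [ 0.1093 -0.1551  0.2092]
```

View pics/c1.png

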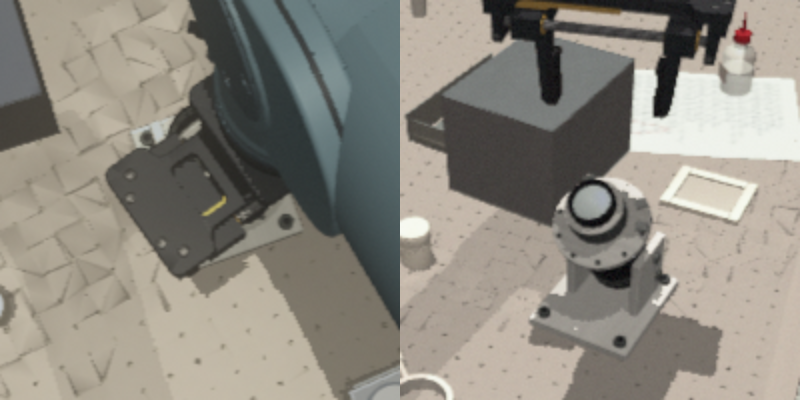

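The crop shows the tool above the stand, with no obstacle between the jaws and the collar. The height mismatch of the lens shows I measured the glass, which is recessed to s≈38, so the axis agrees within about 1 mm. Now descend.

```bash
python3 -m inch '[[[1.5,-0.7,1,-5.3],[0,0,2.5,0],[0,0,3,0],[0,0,3,0],[0,0,2,0],[0,0,1,0],[0,0,0,0],[0,0,0,0]]]' 0.9
python3 - <<'E'
from h import *
import cv2 as cv
b=ctrl.camera("scene")[:,:,::-1];cv.imwrite("pics/s2.png",b)
cv.imwrite("pics/c2.png",cv.resize(b[170:300,290:430],(700,650))[:600])
E
```

```text
time_s: 3.2
tool_pos: [0.6076, 0.1506, 0.1588]
tcp_rot: [[0.757, 0.654, 0.002], [0.654, -0.757, 0.0], [0.002, 0.001, -1.0]]
wrist_force: [-0.6, -0.1, -0.1]
finger_gap: 0.902
```

View pics/c2.png

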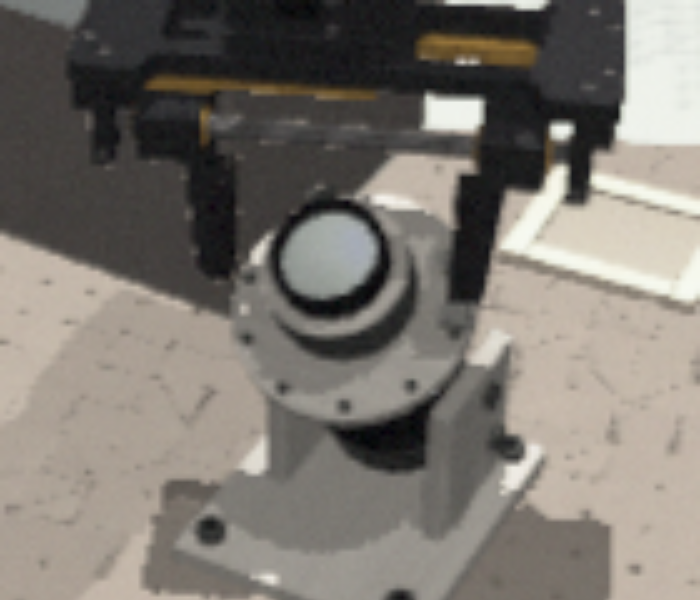

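The fingers straddle the collar with clearance on both sides. Close.

```bash
python3 -m inch '[[[0,0,0,0],[0,0,0,0],[0,0,0,0],[0,0,0,0],[0,0,0,0],[0,0,0,0]]]' 0 30
```

```text
time_s: 4.0
tool_pos: [0.6066, 0.1509, 0.1579]
tcp_rot: [[0.756, 0.654, -0.0], [0.654, -0.756, 0.0], [-0.0, -0.001, -1.0]]
wrist_force: [-3.4, 1.8, 4.6]
finger_gap: 0.621
```

```bash
python3 -m inch '[[[0,0,0,5],[0,0,0,7],[0,0,0,7],[0,0,0,7],[0,0,0,7],[0,0,0,7],[0,0,0,0],[0,0,0,0]]]'
python3 - <<'E'
from h import *
import cv2 as cv
print(ctrl.get_obs()["torque"])
b=ctrl.camera("scene")[:,:,::-1];a=ctrl.camera("top")[:,:,::-1]
cv.imwrite("pics/c3.png",np.hstack([cv.resize(b[190:270,320:400],(400,400)),cv.resize(a[125:225,295:395],(400,400))]))
E
```

```text
time_s: 5.0
tool_pos: [0.6067, 0.1511, 0.1581]
tcp_rot: [[1.0, 0.016, 0.0], [0.016, -1.0, 0.001], [0.0, -0.001, -1.0]]
wrist_force: [-3.8, 0.6, 5.5]
finger_gap: 0.62
[1.1447 0.7568 0.4584]
```

View pics/c3.png

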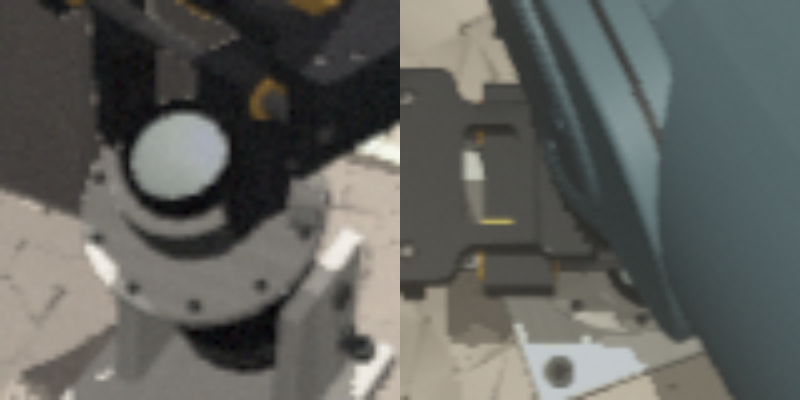

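The lug is hidden behind the nose and fingers. Torque is modest and the turn tracked. I'll release, wind back 40° with the jaws open, regrip and stroke again (by less, so the lug stops short of the ridge).

```bash
python3 -m inch '[[[0,0,0,0],[0,0,0,0],[0,0,0,0],[0,0,0,-8],[0,0,0,-8],[0,0,0,-8],[0,0,0,-8],[0,0,0,-8],[0,0,0,0],[0,0,0,0]]]' 0.88 30
python3 -m inch '[[[0,0,-4,0],[-5,0,-5,0],[-5,0,-5,0],[-6,0,-2,0],[-6,0,0,0],[0,0,0,0],[0,0,0,0]]]'
python3 - <<'E'
from h import *
import cv2 as cv
b=ctrl.camera("scene")[:,:,::-1];a=ctrl.camera("top")[:,:,::-1];cv.imwrite("pics/t4.png",a)
cv.imwrite("pics/c4.png",np.hstack([cv.resize(b[190:290,310:410],(400,400)),cv.resize(a[125:225,295:395],(400,400))]))
E
```

```text
time_s: 6.35
tool_pos: [0.6069, 0.1503, 0.1576]
tcp_rot: [[0.758, 0.652, -0.0], [0.652, -0.758, -0.0], [-0.0, -0.0, -1.0]]
wrist_force: [0.7, -0.3, -0.8]
finger_gap: 0.879
time_s: 7.22
tool_pos: [0.4504, 0.015, 0.3063]
tcp_rot: [[0.757, 0.653, 0.001], [0.653, -0.757, 0.0], [0.001, 0.001, -1.0]]
wrist_force: [0.3, -0.3, 0.6]
finger_gap: 0.877
```

View pics/c4.png

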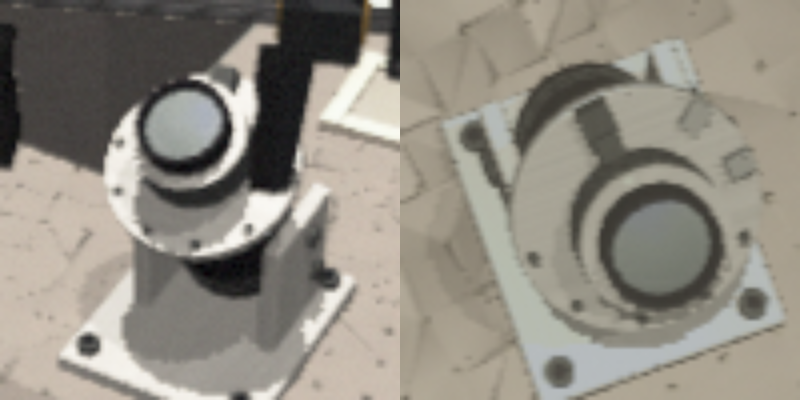

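The lug now shows clearly in the top crop at (198,128), well round towards the ridge. I work out its angle.

```bash
python3 - <<'E'
import re
s=open('fit.py').read().replace('ax(.046)','ax(.038)');open('fit.py','w').write(s)
exec(s)
U=lambda x,y:np.array([295+x/4,125+y/4])
L=ang("top",U(198,130),.042,.011);st=ang("top",U(339,164),.0415,.008);ri=ang("top",U(297,115),.0415,.005)
print("lug",L,"stop",st,"ridge",ri)
E
```

```text
[0.6348 0.1599 0.3607] 20.668068210110516
[[-1.0597 -0.8963]
 [ 0.567  -1.9364]
 [ 1.7691 -0.5827]
 [ 0.2041  0.3257]
 [-1.402  -0.9809]
 [-0.9437  0.6225]
 [-0.1632 -1.1297]
 [ 0.6529  0.3981]
 [-0.7176  0.4566]]
lug -38.0 ridge 44.5 stop 80.0
ridge,stop scene 50.5 82.0
TCP target [0.6056 0.1488 0.1569]
axis world [-0.4678 -0.1765  0.866 ]
lug -11.0 stop 80.5 ridge 45.5
```

The lug moved about 27°, to −11°, so it slipped a little against the 35° expected. I go back with a slightly wider stroke (start 5° further back) and a firmer grip.

```bash
python3 -m inch '[[[5.5,0,0,-5],[5.5,0,1.5,0],[5,0.2,3,0],[4.6,0.2,3,0],[0,1.5,2.5,0],[0,0,2.5,0],[0,0,1,0],[0,0,0,0],[0,0,0,0]]]' 0.88 60
```

```text
time_s: 8.45
tool_pos: [0.6108, 0.1463, 0.1719]
tcp_rot: [[0.696, 0.718, 0.002], [0.718, -0.696, 0.001], [0.002, 0.001, -1.0]]
wrist_force: [0.1, 0.2, -0.6]
finger_gap: 0.882
```

```bash
python3 -m inch '[[[0,-0.6,0,0],[0,0,0.8,0],[0,0,0.4,0],[0,0,0,0]]]' && python3 -m inch '[[[0,0,0,0],[0,0,0,0],[0,0,0,0],[0,0,0,0],[0,0,0,0]]]' 0 60
```

```text
time_s: 8.95
tool_pos: [0.6056, 0.1496, 0.1583]
tcp_rot: [[0.697, 0.717, -0.001], [0.717, -0.697, -0.0], [-0.001, -0.0, -1.0]]
wrist_force: [-0.3, -0.6, 0.3]
finger_gap: 0.878
time_s: 9.57
tool_pos: [0.6057, 0.1501, 0.1589]
tcp_rot: [[0.696, 0.718, -0.0], [0.718, -0.696, 0.0], [-0.0, -0.0, -1.0]]
wrist_force: [-1.4, 0.8, 1.0]
finger_gap: 0.61
```

```bash
python3 -m inch '[[[0,0,0,5],[0,0,0,7],[0,0,0,7],[0,0,0,7],[0,0,0,7],[0,0,0,7],[0,0,0,5],[0,0,0,0]]]'; python3 -c "
from plant import ctrl;print(ctrl.get_obs()['torque'])"
```

```text
time_s: 10.58
tool_pos: [0.6049, 0.1517, 0.1602]
tcp_rot: [[1.0, 0.017, -0.001], [0.017, -1.0, 0.002], [-0.001, -0.002, -1.0]]
wrist_force: [-7.3, -2.5, 12.2]
finger_gap: 0.605
[1.83752599 1.80171661 1.01638926]
```

```bash
cat > lug.py <<'E'
from h import *
import cv2 as cv
P=[.6348,.1599,.3607]
def profile(a,r=.042,s=.011):
    g=np.arange(-60,100,2);uv=np.array([proj("top",W(P,ax(s,r,t))) for t in g],'f4')
    v=cv.remap(cv.cvtColor(a,cv.COLOR_RGB2GRAY),uv[:,0][None],uv[:,1][None],cv.INTER_LINEAR)[0];return g,v
if __name__=="__main__":
    a=ctrl.camera("top");g,v=profile(a);print(dict(zip(g.tolist(),v.tolist())))
    cv.imwrite("pics/t_%d.png"%(ctrl.get_obs()["time_s"]*10),a[:,:,::-1])
    k=v<np.median(v)-45;print("dark centre",g[k].mean(),g[k]); o=ctrl.get_obs();print(o["tool_pos"],o["tcp_rot"][:2,0])
    g,v=profile(cv.imread("pics/t4.png")[:,:,::-1].copy());k=v<np.median(v)-45;print("prev",g[k].mean(),g[k])
E
python3 -m inch '[[[0,0,0,0],[0,0,0,0],[0,0,0,0],[0,0,0,-8],[0,0,0,-8],[0,0,0,-8],[0,0,0,-8],[0,0,0,-8],[0,0,0,-3],[0,0,-4,0]]]' 0.88 60
python3 -m inch '[[[-5,0,-5,0],[-5,0,-5,0],[-6,0,-2,0],[-6,0,0,0],[0,0,0,0],[0,0,0,0]]]'; python3 lug.py
```

```text
time_s: 11.82
tool_pos: [0.604, 0.1488, 0.1962]
tcp_rot: [[0.721, 0.693, -0.006], [0.693, -0.721, -0.002], [-0.006, -0.003, -1.0]]
wrist_force: [0.3, -0.3, 0.9]
finger_gap: 0.881
time_s: 12.58
tool_pos: [0.4567, 0.0063, 0.3073]
tcp_rot: [[0.721, 0.693, 0.001], [0.693, -0.721, 0.0], [0.001, 0.001, -1.0]]
wrist_force: [0.8, 1.2, 1.0]
finger_gap: 0.877
{-60: 163, -58: 164, -56: 163, -54: 163, -52: 162, -50: 160, -48: 160, -46: 162, -44: 162, -42: 163, -40: 162, -38: 159, -36: 160, -34: 161, -32: 162, -30: 163, -28: 162, -26: 161, -24: 161, -22: 161, -20: 161, -18: 162, -16: 163, -14: 162, -12: 162, -10: 162, -8: 162, -6: 162, -4: 162, -2: 162, 0: 162, 2: 162, 4: 162, 6: 162, 8: 162, 10: 158, 12: 137, 14: 94, 16: 69, 18: 78, 20: 83, 22: 83, 24: 84, 26: 84, 28: 85, 30: 87, 32: 94, 34: 106, 36: 119, 38: 137, 40: 141, 42: 141, 44: 140, 46: 138, 48: 137, 50: 146, 52: 160, 54: 161, 56: 162, 58: 164, 60: 164, 62: 162, 64: 162, 66: 162, 68: 159, 70: 131, 72: 117, 74: 132, 76: 124, 78: 139, 80: 140, 82: 136, 84: 124, 86: 137, 88: 159, 90: 159, 92: 160, 94: 158, 96: 158, 98: 156}
dark centre 24.0 [14 16 18 20 22 24 26 28 30 32 34]
[0.457  0.0068 0.3072] [0.7205 0.6934]
prev -10.0 [-18 -16 -14 -12 -10  -8  -6  -4  -2]
```

Lug centre is now about 25° (q≈1.58), just short of the ridge at 32°. Next I regrip, draw out 7 mm along the axis, and turn across.

```bash
python3 -m inch '[[[5.5,0,0,0],[5.5,0,1.5,0],[5,0,3,0],[4.65,0,3,0],[0,0,2.5,0],[0,0,2.5,0],[0,0,1.5,0],[0,0,0.8,-2],[0,0,0,0],[0,0,0,0]]]' 0.88 60
```

```text
time_s: 13.88
tool_pos: [0.6056, 0.1492, 0.16]
tcp_rot: [[0.697, 0.717, 0.002], [0.717, -0.697, 0.001], [0.001, 0.001, -1.0]]
wrist_force: [0.1, -0.6, -0.6]
finger_gap: 0.882
```

```bash
python3 -m inch '[[[0,0,0.1,0],[0,0,0,0],[0,0,0,0],[0,0,0,0],[0,0,0,0]]]' 0 60; python3 -m inch '[[[-0.16,-0.07,-0.3,0],[-0.16,-0.08,-0.3,0],[0,0,0,0],[0,0,0,0]]]'
```

```text
time_s: 14.5
tool_pos: [0.6049, 0.1493, 0.1582]
tcp_rot: [[0.697, 0.718, -0.0], [0.718, -0.697, 0.0], [-0.0, -0.0, -1.0]]
wrist_force: [-1.4, 0.1, 2.0]
finger_gap: 0.616
time_s: 15.0
tool_pos: [0.6019, 0.1481, 0.1638]
tcp_rot: [[0.696, 0.718, 0.0], [0.718, -0.696, 0.001], [0.001, -0.0, -1.0]]
wrist_force: [3.4, 3.3, -7.5]
finger_gap: 0.613
```

The axial pull of about 9 N matches the spring at roughly 6.5 mm of lift. Turn across.

```bash
python3 -m inch '[[[0,0,0,5],[0,0,0,7],[0,0,0,7],[0,0,0,7],[0,0,0,7],[0,0,0,7],[0,0,0,0]]]'; python3 -m inch '[[[0,0,0,4],[0,0,0,4],[0,0,0,0]]]'; python3 -c "
from plant import ctrl;print(ctrl.get_obs()['torque'])"
```

```text
time_s: 15.88
tool_pos: [0.5985, 0.1509, 0.1646]
tcp_rot: [[0.995, 0.104, -0.006], [0.104, -0.995, 0.002], [-0.005, -0.003, -1.0]]
wrist_force: [-9.2, 2.6, 6.2]
finger_gap: 0.597
time_s: 16.25
tool_pos: [0.6003, 0.1503, 0.1649]
tcp_rot: [[0.999, -0.035, -0.002], [-0.035, -0.999, 0.002], [-0.002, -0.002, -1.0]]
wrist_force: [-4.2, 3.5, 4.9]
finger_gap: 0.538
[1.98287128 0.86791796 0.40361024]
```

The gap fell to 0.538, so the pads slid up off the collar during the turn. I release and look at where the lug is.

```bash
python3 -m inch '[[[0,0,0,0],[0,0,0,0],[0,0,0,0],[0,0,0,-8],[0,0,0,-8],[0,0,0,-8],[0,0,0,-8],[0,0,0,-8],[0,0,0,-5],[0,0,-4,0]]]' 0.88 60
python3 -m inch '[[[-5,0,-5,0],[-5,0,-5,0],[-6,0,-2,0],[-6,0,0,0],[0,0,0,0],[0,0,0,0]]]'; python3 lug.py; ls -t pics|head -1
python3 - <<'E'
from h import *
import cv2 as cv
a=ctrl.camera("top")[:,:,::-1];b=ctrl.camera("scene")[:,:,::-1]
cv.imwrite("pics/c5.png",np.hstack([cv.resize(b[190:270,320:400],(400,400),interpolation=2),cv.resize(a[135:215,310:390],(400,400),interpolation=2)]))
E
```

```text
time_s: 17.5
tool_pos: [0.5998, 0.1459, 0.2015]
tcp_rot: [[0.733, 0.68, -0.007], [0.68, -0.733, -0.003], [-0.007, -0.003, -1.0]]
wrist_force: [0.4, -0.4, -0.3]
finger_gap: 0.88
time_s: 18.25
tool_pos: [0.4499, 0.0065, 0.3125]
tcp_rot: [[0.734, 0.679, 0.001], [0.679, -0.734, -0.0], [0.001, 0.001, -1.0]]
wrist_force: [-0.9, 1.0, 0.3]
finger_gap: 0.885
{-60: 162, -58: 163, -56: 163, -54: 163, -52: 162, -50: 161, -48: 161, -46: 162, -44: 162, -42: 163, -40: 162, -38: 159, -36: 159, -34: 161, -32: 163, -30: 163, -28: 161, -26: 161, -24: 161, -22: 161, -20: 161, -18: 161, -16: 163, -14: 162, -12: 162, -10: 162, -8: 162, -6: 162, -4: 161, -2: 162, 0: 161, 2: 161, 4: 162, 6: 162, 8: 162, 10: 162, 12: 163, 14: 163, 16: 163, 18: 162, 20: 160, 22: 160, 24: 159, 26: 159, 28: 158, 30: 160, 32: 157, 34: 137, 36: 119, 38: 137, 40: 142, 42: 141, 44: 141, 46: 137, 48: 120, 50: 86, 52: 70, 54: 75, 56: 82, 58: 83, 60: 83, 62: 84, 64: 84, 66: 84, 68: 86, 70: 89, 72: 106, 74: 129, 76: 124, 78: 138, 80: 140, 82: 136, 84: 124, 86: 137, 88: 159, 90: 159, 92: 160, 94: 157, 96: 158, 98: 155}
dark centre 61.0 [50 52 54 56 58 60 62 64 66 68 70 72]
[0.4502 0.0071 0.3124] [0.7328 0.6804]
prev -10.0 [-18 -16 -14 -12 -10  -8  -6  -4  -2]
t_183.png
```

View pics/c5.png

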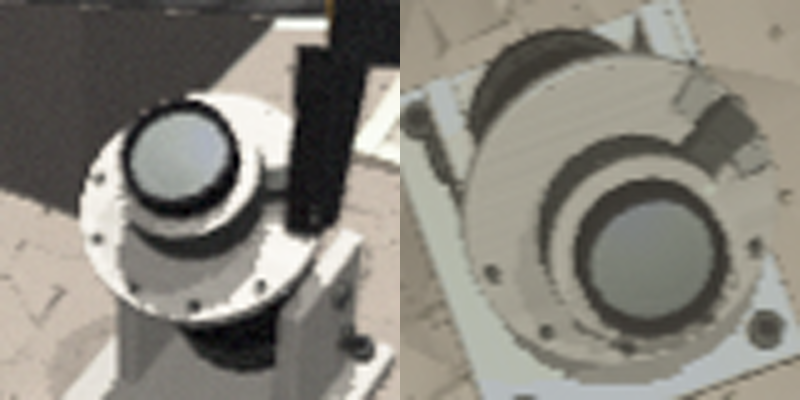

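Lug centre is now about 62°, past the ridge and beside the stop, near the drop threshold. To see if it has sprung home, I compare the collar's rim position with the earlier home picture.

```bash
python3 - <<'E'
from lug import *
g=lambda f:cv.cvtColor(cv.imread(f),cv.COLOR_BGR2GRAY)
h,h2,n=g("pics/t4.png"),g("pics/t_125.png"),g("pics/t_183.png")
def prof(im,th):
    uv=np.array([proj("top",W(P,ax(.033,r,th))) for r in np.arange(.020,.036,.001)],'f4')
    return cv.remap(im,uv[:,0][None],uv[:,1][None],cv.INTER_LINEAR)[0]
for th in(-150,180,150,-90,100,0,20):print(th);[print("  ",prof(i,th)) for i in(h,h2,n)]
# predicted px shift for 4 mm lift
print("shift/4mm",proj("top",W(P,ax(.037,.028,180)))-proj("top",W(P,ax(.033,.028,180))))
c=[np.int32(np.round(proj("top",W(P,ax(.033)))))]
x,y=c[0];s=np.s_[y-22:y+23,x-22:x+23]
print("mean abs diff home-home2",cv.absdiff(h[s],h2[s]).mean(),"home-now",cv.absdiff(h[s],n[s]).mean())
E
```

```text
[ WARN:0@0.042] global loadsave.cpp:275 findDecoder imread_('pics/t_125.png'): can't open/read file: check file path/integrity
Traceback (most recent call last):
cv2.error: OpenCV(4.12.0) /io/opencv/modules/imgproc/src/color.cpp:199: error: (-215:Assertion failed) !_src.empty() in function 'cvtColor'
```

```bash
ls pics; python3 - <<'E'
from lug import *
import glob
ts=sorted(f for f in glob.glob("pics/t_*.png"))
g=lambda f:cv.cvtColor(cv.imread(f),cv.COLOR_BGR2GRAY)
h,h2,n=g("pics/t4.png"),g(ts[0]),g(ts[-1])
def prof(im,th):
    uv=np.array([proj("top",W(P,ax(.033,r,th))) for r in np.arange(.020,.036,.001)],'f4')
    return cv.remap(im,uv[:,0][None],uv[:,1][None],cv.INTER_LINEAR)[0]
for th in(-150,180,150,-90,0):print(th);[print("  ",prof(i,th)) for i in(h,h2,n)]
print("shift/4mm",proj("top",W(P,ax(.037,.028,180)))-proj("top",W(P,ax(.033,.028,180))))
x,y=np.int32(np.round(proj("top",W(P,ax(.033)))));s=np.s_[y-22:y+23,x-22:x+23]
print("diff h-h2",cv.absdiff(h[s],h2[s]).mean(),"h-now",cv.absdiff(h[s],n[s]).mean())
E
```

```text
c0.png
c1.png
c2.png
c3.png
c4.png
c5.png
s1.png
s2.png
scene0.png
t1.png
t4.png
t_126.png
t_183.png
top0.png
-150
   [100  77  64  59  62  65  76  99 102  94  74  76  91 121 139 145]
   [ 98  76  64  59  60  63  74  97 100  93  73  75  91 120 138 144]
   [ 98  76  64  59  60  64  75  97  98  91  72  74  91 120 138 144]
180
   [ 95  76  62  60  60  61  68  84 105 119 118 122 130 135 137 137]
   [ 94  75  61  59  60  60  68  84 104 118 117 120 128 133 137 136]
   [ 94  75  60  58  60  62  69  84 104 118 118 121 128 133 136 136]
150
   [ 81  62  59  60  64  77 100 118 133 150 156 150 140 134 134 135]
   [ 81  61  58  58  63  76  98 118 132 149 155 148 138 133 133 134]
   [ 82  63  59  58  62  75  98 116 132 149 155 149 138 133 133 134]
-90
   [ 64  61  67  88 122 146 159 163 158 147 135 137 145 146 146 145]
   [ 63  60  67  88 123 147 160 163 158 144 132 135 144 145 145 144]
   [ 63  60  67  89 125 149 161 164 159 146 133 135 144 144 144 144]
0
   [ 60  69 112 163 165 165 163 157 138  99  82  74  71  71  72  93]
   [ 58  67 108 156 160 161 160 157 140 106  86  72  69  69  73  88]
   [ 59  69 111 161 164 164 163 158 140 104  83  72  69  69  71  86]
shift/4mm [0.6187 0.948 ]
diff h-h2 2.4123456790123456 h-now 4.719012345679013
```

Rim profiles match the home picture at every angle, while 4 mm of lift would shift them about 1.1 px. So the lug has dropped home past the ridge, a few degrees short of the stop. One small square-on turn will bring it up to the stop.

```bash
python3 -m inch '[[[5.5,0,0,0],[5.5,0,1.5,0],[5,0,3,0],[5.1,0.1,3,0],[0,0,2.5,7],[0,0,2.5,7],[0,0,1.6,0],[0,0,1.2,0],[0,0,0,0],[0,0,0,0]]]' 0.88 25 && python3 -m inch '[[[0,0,0,0],[0,0,0,0],[0,0,0,0],[0,0,0,0],[0,0,0,0]]]' 0 25
```

```text
time_s: 19.65
tool_pos: [0.6054, 0.1494, 0.16]
tcp_rot: [[0.876, 0.483, 0.001], [0.483, -0.876, 0.0], [0.001, 0.0, -1.0]]
wrist_force: [0.4, -0.0, 0.8]
finger_gap: 0.879
time_s: 20.27
tool_pos: [0.6047, 0.1499, 0.1596]
tcp_rot: [[0.876, 0.483, -0.0], [0.483, -0.876, 0.001], [0.0, -0.001, -1.0]]
wrist_force: [-2.3, 1.8, 4.9]
finger_gap: 0.614
```

```bash
python3 -m inch '[[[0,0,0,3],[0,0,0,4],[0,0,0,4],[0,0,0,3],[0,0,0,0]]]'; python3 -c "
from plant import ctrl;print(ctrl.get_obs()['torque'])"
```

```text
time_s: 20.9
tool_pos: [0.6053, 0.1504, 0.1594]
tcp_rot: [[0.966, 0.259, 0.002], [0.259, -0.966, 0.001], [0.002, -0.001, -1.0]]
wrist_force: [0.6, 3.3, 1.3]
finger_gap: 0.613
[ 0.74396387 -0.02312241  0.73406599]
```

```bash
python3 -m inch '[[[0,0,0,0],[0,0,0,0],[0,0,0,0],[0,0,0,0],[0,0,-2,0],[0,0,-4,0],[-5,0,-5,0],[-5,0,-5,0],[-6,0,0,0],[-6,0,0,0]]]' 0.88; python3 -m inch '[[[-2,0,0,0],[0,0,0,0],[0,0,0,0]]]'
python3 lug.py | tail -3; python3 - <<'E'
from lug import *
a=ctrl.camera("top")[:,:,::-1];b=ctrl.camera("scene")[:,:,::-1]
cv.imwrite("pics/c6.png",np.hstack([cv.resize(b,(400,300)),cv.resize(a[135:210,310:410],(400,300),interpolation=2)]))
h=cv.imread("pics/t4.png",0);n=cv.cvtColor(a,cv.COLOR_BGR2GRAY)
for th in(-150,150,-90):
    uv=np.array([proj("top",W(P,ax(.033,r,th))) for r in np.arange(.020,.036,.001)],'f4')
    for im in(h,n):print(th,cv.remap(im,uv[:,0][None],uv[:,1][None],1)[0])
t0=cv.imread("pics/top0.png",0)
for k,(x,y) in dict(case=(437,295),ring=(335,318),jar=(230,243),post=(240,314)).items():
    s=np.s_[y-28:y+28,x-28:x+28];print(k,cv.absdiff(t0[s],n[s]).mean(),cv.phaseCorrelate(np.float64(t0[s]),np.float64(n[s])))
E
```

```text
time_s: 22.15
tool_pos: [0.4022, 0.0959, 0.3093]
tcp_rot: [[0.967, 0.257, 0.003], [0.257, -0.967, 0.0], [0.003, 0.001, -1.0]]
wrist_force: [-0.6, 0.4, 0.6]
finger_gap: 0.882
time_s: 22.52
tool_pos: [0.3853, 0.0913, 0.3085]
tcp_rot: [[0.967, 0.256, 0.002], [0.256, -0.967, 0.001], [0.002, -0.0, -1.0]]
wrist_force: [0.9, -0.4, 0.6]
finger_gap: 0.874
dark centre 62.0 [52 54 56 58 60 62 64 66 68 70 72]
[0.3853 0.0913 0.3081] [0.9666 0.2564]
prev -10.0 [-18 -16 -14 -12 -10  -8  -6  -4  -2]
-150 [ 99  76  64  59  61  64  75  98 101  93  73  75  91 120 138 144]
-150 [ 99  77  64  60  63  66  76  97  99  92  74  76  91 120 139 145]
150 [ 81  61  58  59  63  76  99 117 133 150 156 150 139 133 134 135]
150 [ 82  62  58  59  64  77  99 117 132 149 155 149 139 134 134 135]
-90 [ 64  61  67  87 121 145 158 162 158 147 134 136 144 146 146 145]
-90 [ 63  60  68  89 124 148 161 166 160 146 132 135 144 145 145 145]
case 17.145089285714285 ((-0.2140918372328926, -0.08227718785754945), 0.6171524157422643)
ring 15.313456632653061 ((-0.047375524741596564, -0.1794273154446735), 0.7453589068000792)
jar 11.647002551020408 ((-0.010579533952292053, 0.02922145966878631), 0.9989686873713237)
post 8.630420918367347 ((-0.004886634456180872, 0.03651563588843132), 0.9990725120582761)
```

View pics/c6.png

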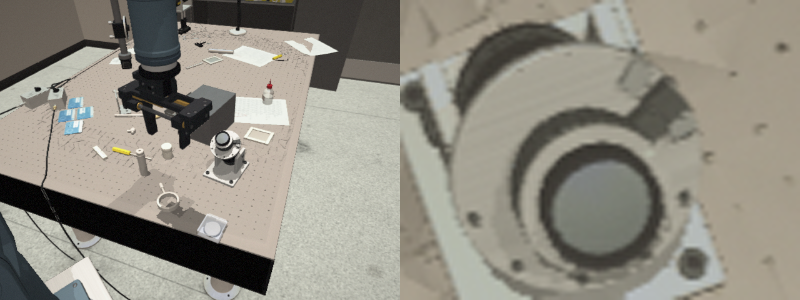

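The lug lies against the stop block with the collar home. Jar, post, ring and case stand where they were (shift ≤0.2 px), and the arm is clear. Handing in.

```bash
python3 -c "
from plant import ctrl;print(ctrl.sign_off())"
```

```text
the job is handed in; nothing more can be done
None
```

The lens barrel is locked and the job is handed in, at about 22.6 s of robot time. The tool could only point straight down while the barrel leans 30°, so I gripped the collar across the tilt and worked in strokes:
1. **Up to the ridge:** two turns with the collar sitting in took the lug from about q 0.47 to 1.58, just short of the ridge.
2. **Across the ridge:** I drew the collar out about 6.5 mm, with a pull of about 9 N, and turned it across.
3. **Up to the stop:** with the collar home again, a small square-on turn met firm resistance of about 0.7 N m at the stop.

**Last checks:**
- **Lug:** the last picture shows it lying against the stop block, between ridge and stop.
- **Collar height:** the rim matches the earlier home picture at the three angles checked, so the collar is fully back.
- **Bystanders:** the case, ring, jar and post show shifts of 0.2 px or less from the first picture. The match is weaker for the case and ring because of shadow.
- **Robot:** the gripper is open and clear, touching nothing.

**What disagreed or went wrong:**
- **Slip while crossing:** the pads slid up off the collar towards the end of that turn. The collar sprang home by itself rather than being let back under control. I did not see the exact moment, but the lug was already past the ridge when I looked.
- **Lug angle:** the image reading puts the lug's middle at about 62–63°, against the 67° I had estimated for the stop. I relied on the resistance and the close-up picture instead.

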